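# Hold the post-mounted spring clip open round the filter glass

## Task

Lift the spring clip out of the wooden post rack, fit its post into the empty post holder on the breadboard, right down onto its collar, with its jaws gaping round the near upright edge of the blue filter glass. Finish while still holding: keep the two handles squeezed so that the jaws stay wide open and clear of the glass on both sides, because I am about to square the glass up in its foot before the clip may bite. Do not push the glass about or let the jaws nip it, and leave the spare posts, the objective and the slide box where they are.

Things in the scene. Friction and masses are not known exactly. Their poses are not given: they have to be found in the camera images.
- clip: Spring clip on a post, like a clothes-peg, 135 g. Origin: foot of its steel post; z up the post; x from the pivot (the post's axis) to the jaw tips, midway between the levers when shut. Post 12 mm thick, chamfered foot, 34 mm long below a dark collar (22 mm wide, z 34-42). Starts in a rack hole, collar on the rack's top, free to turn; jaws point roughly away from the robot.
- clip_jaw (a joint): Spread of the hinged (-y) lever, rad: 0 shut, 0.52 at its stop. Spring: about 5 N on the handles to start, 12.5 N at the stop. The gap between the pads' middles is 24 mm at 0.52, 15 mm at 0.33 (the least that counts as wide open). Each lever turns half of it from the jaws' mid-line, so squeezed fully that line is at -0.26 rad from the clip's x.
- handle_fixed (a point): On the outer face of the fixed (+y) lever's handle, 40 mm behind the pivot, 67 mm above the post's foot; axes as clip. The handles are 5 mm thick, 22 mm high (z 56-78), red-ribbed, 53 mm long, splayed when shut: outer faces 22 mm apart at the pivot, 43 mm here, 50 mm at the ends. Squeezed fully they are parallel, 22 mm apart.
- handle_moving (a point): The same point on the hinged (-y) lever's handle; its axes turn with that lever.
- pad_fixed (a point): Middle of the gripping face of the rubber pad on the fixed (+y) lever, which is solid with the post; 46 mm ahead of the pivot axis, 67 mm above the post's foot, axes as clip. The pad is 18 mm long and 20 mm high, lies on its +y side and ends at the jaw tip, 55 mm from the pivot. Shut, the pads meet.
- pad_moving (a point): The same point on the hinged lever's pad; its axes turn with that lever (as clip's when shut). The pad lies on its -y side.
- rack: Fixed wooden post rack, 70 x 200 x 44 mm (x, y, z), origin under its centre. Three holes for 12 mm posts, 13.6 mm wide and 40 mm deep, at y = -65, 0 and 65 mm; they hold the clip and the two spare posts.
- socket (a point): Centre of the mouth of the hole in the aluminium post holder (28 mm square pillar) on the dark fixed breadboard (200 x 125 x 12 mm), 70 mm above the table; x points along the board to the glass. Hole 13.6 mm wide, chamfered, 42 mm deep: the collar rests on the pillar's top with the post's foot 34 mm below this point.
- filter: Blue filter glass, 70 x 4 x 110 mm (x, y, z), 75 g, standing loosely upright in a black slotted foot on the breadboard. Origin: centre of its lower edge, 18 mm above the table; its top is 128 mm above the table. The foot reaches 36 mm above the table; its slot is 18 mm deep and 1 mm wider than the glass.
- filter_edge (a point): On the filter's near upright edge (towards the post holder, 28 to 36 mm from the hole's axis), mid-thickness, 103 mm above the table, the height of the seated clip's jaws. The glass runs from here along its +x.
- post_a: Spare 12 mm steel post with collar, standing in the rack, top 60 mm above the table. Leave alone.
- post_b: Spare post with a 26 mm dark disc on top, standing in the rack, top 61 mm above the table. Leave alone.
- objective: Black microscope objective, 56 mm high on a 31 mm white cap, standing on the table beyond the work. Leave alone.
- slide_box: Green slide box, 95 x 85 x 26 mm, on the table between the rack and the breadboard or near them. Leave alone.
Mind the look-alikes: they are no part of the job. Of the things that look like the clip, the largest one is meant.

How it is judged:
By the outcome, as a careful person would: the job done as asked, in the order asked, and still so for the second after the job is handed in, while the arm keeps its last pose, push and grip.
It also fails if it takes over 40 s, if anything falls off the work surface, if the arm or the gripper's body presses on something with over 40 N, if the wrist force passes 120 N, or if a joint passes its speed limit or range.

## Robot

A 6-joint arm with a two-finger parallel gripper is mounted at the origin on the work surface. World frame = base frame: x ahead of the robot, y to its left, z up, the work surface at z = 0. Lengths are in mm, angles in rad, forces in N, time in s.
With the tool pointing down it reaches from about 275 to 1000 mm from the base axis. Payload 8.4 kg.
Tool frame: the origin (TCP) lies on the centre line of the jaws, within the pads' length; the fingertips stand 14 mm ahead of it and the grasp point (between the pads) lies 5 mm behind it; z points along the fingers, y is the line along which they close (so a half turn about z gives the same grasp; the last joint's range is limited). The gripper opens to 85 mm and grips with 20 to 120 N. Pads are 22 mm wide; open, the fingers measure 114 mm over their backs; the gripper's body (76 mm by 85 mm) begins 54 mm behind the grasp point. The pads swing forward as they close: fully open they stand 13 mm farther back than shut.
Start: joints at [-1.135, 0.353, 1.633, -0, 1.155, -0.002], TCP at [264.966, -566.057, 223.581] pointing down, gripper open.
Joint ranges: [-2.63, 2.63], [-0.92, 2.1], [0.06, 2.66], [-1.3, 4.44], [0, 2.69], [-3.02, 3.02]. Speed limits (rad/s): [2.22, 2.22, 2.79, 3.14, 3.14, 3.14].

## Interface

Orientations are given as [roll, pitch, yaw] about the fixed x, y, z axes, in that order (R = Rz(yaw) Ry(pitch) Rx(roll)).
In Python, from rig import r gives the robot as it stands.
- The arm moves only by the tool step_arm, never from a script. Its argument "plan" is text: rows parted by semicolons, each of 7 numbers parted by spaces: the turn, a rotation vector about the world's x, y, z in degrees, then the shift along the world's x, y, z in mm, then the closure in counts, from 0 (fully open) to 255 (shut). In form: rx ry rz x y z hand; .... A call has 1 to 8 rows; each row is the pose to reach, as a shift and turn from the pose commanded when the call began; what a row does not reach only later rows make up. A row lasts 1/10 s, in which the tool goes at most 50 mm and 8.59 degrees, less where a joint would pass 70% of its speed; a pose out of reach is approached as far as the arm can. A call with a gripper value outside its range is refused whole. The fingers move at their own pace and stop on an object; "force" is the grip in N (left out, the last holds). Time passes only in rows, so rows that repeat a pose let the fingers close. It gives the time, the measured TCP pose, the force, the opening and the grip force at its end, in the units of the state.
- r.sense(): the state, without advancing time (a new reading comes with each control period).
- r.grab_frame(name): name is "scene" or "top" or "wrist"; returns (picture, depth): 420x560x3 uint8, red, green, blue; 420x560 float32, mm along the optical axis (not along the pixel's ray), 0 where there is no reading.
- r.get_calibration(name): a dict with "K" (3x3 intrinsics, pixels), "k1" (the pictures are not rectified: a ray, as slopes to the right and down, at radius r is drawn at 1 + k1 r^2 times it, then the intrinsics apply), "world_from_camera" (4x4, takes a point from camera to world coordinates). Camera axes: x right, y down, z forward; pixel columns grow to the right and rows downward; lengths in mm; the calibration is good to about 2 mm. A picture is of the moment at which its call begins: read the wrist's pose just before it. get_calibration takes no time and is no camera call; for the wrist camera it gives the pose at the moment of the call.
- r.sign_off(): hands the job in; it is judged then, once.
The state is a dict: "clock": time; "qpos": joint angles; "qvel": joint speeds; "joint_efforts": joint torques, N m; "eef_pos": TCP position; "tcp_rot": TCP orientation; "contact_force": force on the tool from outside, world axes, zero at the start; "wrist_torque": the same for the moment, N m; "opening": opening from 0.0 (shut) to 1.0 (fully open); "grasp_force": force on a finger pad.
Only numpy, scipy, OpenCV 4.12 (cv2) and the standard library are available. Lean on these libraries where they do the work, as an engineer would, in place of code of your own. Each camera call takes 0.05 s, during which the arm holds its last target. There are 200 camera calls.

## Working session

There is one attempt and no reset: what is moved stays moved. The work goes in short steps, Python scripts to look and compute and a tool call to move; the robot and the scene stay as the last step left them, time stands still between calls to the robot, and variables do not carry over. Pictures are saved under pics/ and viewed, at most 10 in all, crops included, and the job is handed in when it is done.

Besides the shell and the picture viewer there is one more tool, called after "Request:" as name(argument=value, ...) on one line, values as JSON. step_arm: Moves the arm, as the interface text tells. Its arguments: {"type":"object","properties":{"plan":{"type":"string"},"force":{"type":"number"}},"required":["plan"]}

```bash
mkdir -p pics; ls; cat > h.py <<'E'
import numpy as np,cv2
from rig import r
def cloud(name):
    c=r.get_calibration(name); im,d=r.grab_frame(name)
    h,w=d.shape; u,v=np.meshgrid(np.arange(w),np.arange(h))
    K=np.array(c["K"],float); T=np.array(c["world_from_camera"])
    p=np.stack([u,v],-1).reshape(-1,1,2).astype(float)
    n=cv2.undistortPoints(p,K,np.array([c["k1"],0,0,0.])).reshape(h,w,2)
    P=np.dstack([n*d[...,None],d])
    W=P@T[:3,:3].T+T[:3,3]; W[d==0]=np.nan
    return im,d,W
def save(n,im): cv2.imwrite(f"pics/{n}.png",im[...,::-1])
E
python3 - <<'E'
from h import *
for n in("scene","top"):
    im,d,W=cloud(n); save(n+"0",im); np.savez(n+"0.npz",im=im,W=W)
    print(n,np.round(r.get_calibration(n)["world_from_camera"],2).tolist())
print(r.sense())
E
```

```text
pics
scene [[-0.49, 0.7, -0.53, 950.77], [0.87, 0.38, -0.3, 256.96], [-0.01, -0.61, -0.79, 725.91], [0.0, 0.0, 0.0, 1.0]]
top [[0.0, -1.0, 0.09, 471.66], [-1.0, -0.0, 0.01, 12.07], [-0.01, -0.09, -1.0, 1023.11], [0.0, 0.0, 0.0, 1.0]]
{'clock': 0.1, 'qpos': array([-1.13541244e+00,  3.53599763e-01,  1.63405869e+00,  2.68117756e-06,
        1.15520139e+00, -2.41465615e-03]), 'qvel': array([-0.0005121 , -0.00203451, -0.00247272, -0.00093818,  0.00019255,
        0.0001755 ]), 'joint_efforts': array([-1.08232045e-03, -6.06357622e+01, -3.42818928e+01, -4.52097666e-06,
        4.02624326e-03, -2.99541546e-05]), 'eef_pos': array([ 264.77426377, -565.66052191,  222.92418167]), 'tcp_rot': array([-3.14032547e+00, -5.51140659e-06,  4.37797456e-01]), 'contact_force': array([-0.55086166, -0.37800024, -0.12524969]), 'wrist_torque': array([-0.05821017,  0.03045393,  0.04412364]), 'grasp_force': 0.0, 'opening': 1.0013328426427874}
```

View pics/scene0.png

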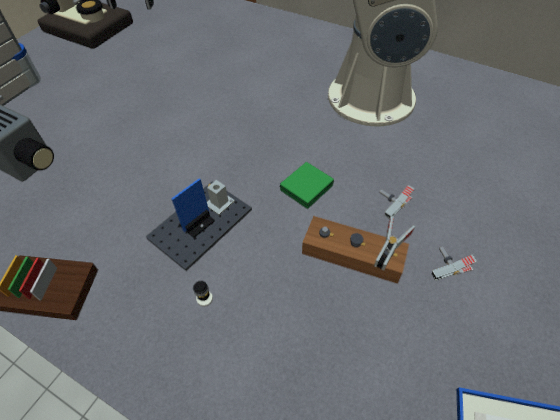

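View pics/top0.png

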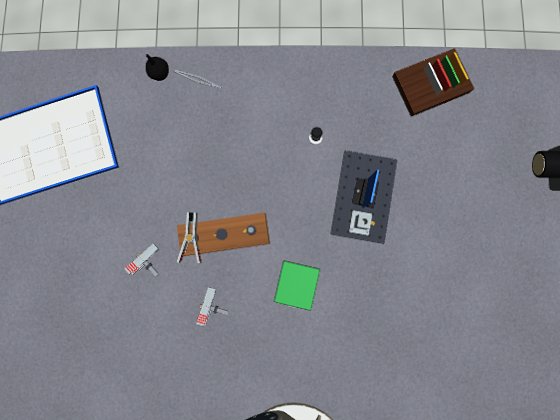

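The scene and top views show the rack with the real clip in its left hole (top px 190,238). The two loose look-alikes lie on the table. The holder (top px 361,222) and glass (372,187) are on the board.

```bash
python3 - <<'E'
from h import *
z=np.load("top0.npz");W=z["W"];im=z["im"]
for n,(u,v) in dict(clip=(190,238),tipL=(189,215),tipR=(195,215),hL=(181,259),hR=(197,260),rackL=(182,225),rackR=(266,235),sock=(361,222),socktop=(355,213),glass=(376,175),glass2=(374,200),board1=(347,155),board2=(394,160),board3=(334,234),board4=(382,241),box=(297,285),obj=(316,133)).items(): print(n,np.round(W[v,u],0))
c=r.get_calibration("wrist"); s=r.sense()
print(np.round(c["world_from_camera"],3),c["K"],c["k1"],s["eef_pos"])
E
```

```text
clip [494. 222.  90.]
tipL [544. 227.  84.]
tipR [544. 213.  89.]
hL [449. 244.  74.]
hR [448. 206.  89.]
rackL [525. 252.  42.]
rackR [503.  62.  44.]
sock [ 531. -145.   68.]
socktop [ 555. -140.   19.]
glass [ 625. -168.  128.]
glass2 [ 585. -184.   19.]
board1 [ 691. -124.   13.]
board2 [ 681. -235.    8.]
board3 [507. -92.  13.]
board4 [ 491. -202.   13.]
box [392.  -7.  26.]
obj [732. -49.  57.]
[[ 4.24000e-01 -8.61000e-01 -2.80000e-01  3.36423e+02]
 [-9.06000e-01 -4.04000e-01 -1.29000e-01 -5.32040e+02]
 [-2.00000e-03  3.09000e-01 -9.51000e-01  3.72978e+02]
 [ 0.00000e+00  0.00000e+00  0.00000e+00  1.00000e+00]] [[302.50322209   0.         284.54659801]
 [  0.         302.50322209 205.20953252]
 [  0.           0.           1.        ]] -0.0444050008848607 [ 264.77426377 -565.66052191  222.92418167]
```

Request:
step_arm(plan="-0 0 -8 20 42 8 0; 0 0 -16 40 84 16 0; 0 0 -25 60 126 24 0; 0 0 -25 80 168 32 0; 0 0 -25 100 210 40 0; 0 0 -25 120 252 48 0; 0 0 -25 140 294 56 0; 0 0 -25 160 336 64 0")

```text
clock: 0.9
eef_pos: [425.2, -228.2, 287.8]
tcp_rot: [-3.141, 0.0, 0.001]
contact_force: [1.0, -0.6, 0.4]
opening: 1.001
grasp_force: 0.0
```

Request:
step_arm(plan="0 0 -8 20 40 8 0; 0 0 -8 40 75 16 0; 0 0 -8 40 75 16 0; 0 0 -8 40 75 16 0")

```text
clock: 1.3
eef_pos: [465.1, -154.3, 303.4]
tcp_rot: [3.141, 0.0, -0.135]
contact_force: [-0.1, 0.4, 0.3]
opening: 1.002
grasp_force: 0.0
```

```bash
python3 - <<'E'
from h import *
print({k:np.round(v,3) for k,v in r.sense().items() if k in("clock","eef_pos","tcp_rot","qpos")})
im,d,W=cloud("wrist"); save("w1",cv2.resize(im,(784,588))); np.savez("w1.npz",im=im,W=W,d=d)
E
```

```text
{'clock': np.float64(1.3), 'qpos': array([-0.323,  0.066,  1.816, -0.   ,  1.26 ,  1.383]), 'eef_pos': array([ 465.099, -154.251,  303.414]), 'tcp_rot': array([ 3.141,  0.   , -0.135])}
```

View pics/w1.png

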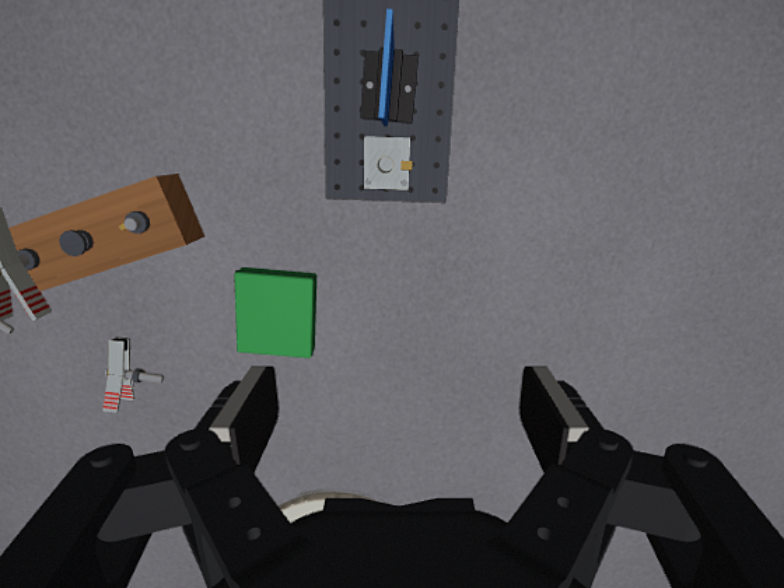

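The wrist view shows the holder's hole at about (386,164) of the 1.4x picture. The glass top runs from about (388,10) to (384,122), and the foot and board are around it.

```bash
cat >> h.py <<'E'
def ray(name,c,px,z):
    K=np.array(c["K"],float);T=np.array(c["world_from_camera"])
    n=cv2.undistortPoints(np.array(px,float).reshape(-1,1,2),K,np.array([c["k1"],0,0,0.])).reshape(-1,2)
    D=np.c_[n,np.ones(len(n))]@T[:3,:3].T
    return T[:3,3]+D*((z-T[2,3])/D[:,2])[:,None]
def holder(im,W):
    """centre of pillar top (square at z=70), orientation; glass top line at z=128"""
    top=(abs(W[...,2]-70)<5)&(W[...,0]>450)&(W[...,1]<-90)&(W[...,1]>-220)
    m=cv2.morphologyEx(top.astype(np.uint8),cv2.MORPH_CLOSE,np.ones((9,9)))
    n,l,s,c=cv2.connectedComponentsWithStats(m); k=1+np.argmax(s[1:,4])
    g=(W[...,2]>120)&(W[...,2]<140)&(W[...,0]>520)&(W[...,1]<-90)&(W[...,1]>-260)
    return l==k,g
E
python3 - <<'E'
from h import *
z=np.load("w1.npz");W=z["W"];im=z["im"];d=z["d"]
m,g=holder(im,W)
P=W[m][:,:3]; print(m.sum(),np.nanmedian(P,0),cv2.minAreaRect(P[np.isfinite(P).all(1)][:,:2].astype(np.float32)))
G=W[g]; print(g.sum(),np.nanmedian(G,0)); print(cv2.minAreaRect(G[:,:2].astype(np.float32)),cv2.fitLine(G[:,:2].astype(np.float32),cv2.DIST_HUBER,0,.01,.01).ravel(),G[:,0].min(),G[:,0].max())
print(np.round(W[112:124,270:282,2]))
print(cv2.cvtColor(im,cv2.COLOR_RGB2GRAY)[108:126,264:288])
c=r.get_calibration("wrist"); print(ray("wrist",c,[(386/1.4,164/1.4)],70))
E
```

```text
553 [ 533.06096772 -150.13886908   69.38431229] ((533.1908569335938, -150.67274475097656), (28.392301559448242, 27.340290069580078), 82.10771179199219)
345 [ 603.00621801 -163.09150818  127.65803198]
((601.6521606445312, -162.7375030517578), (4.142812728881836, 69.81626892089844), 76.93962097167969) [ 9.7419626e-01 -2.2570255e-01  6.0235120e+02 -1.6303514e+02] 567.4495514276105 635.7081663464079
[[69. 70. 69. 27. 27. 28. 28. 68. 69. 71. 70. 70.]
 [71. 69. 26. 28. 27. 29. 28. 28. 67. 68. 69. 70.]
 [66. 29. 27. 28. 28. 28. 27. 28. 29. 67. 68. 69.]
 [50. 27. 27. 27. 28. 29. 28. 28. 28. 28. 69. 70.]
 [42. 27. 27. 27. 27. 28. 26. 28. 27. 29. 68. 69.]
 [41. 27. 27. 26. 28. 27. 29. 27. 28. 28. 67. 69.]
 [43. 28. 27. 28. 28. 27. 27. 27. 27. 28. 29. 71.]
 [50. 28. 28. 28. 27. 28. 28. 29. 30. 29. 68. 71.]
 [58. 41. 27. 27. 28. 27. 30. 28. 29. 27. 68. 72.]
 [69. 54. 39. 27. 28. 30. 27. 28. 26. 69. 69. 70.]
 [69. 70. 57. 47. 38. 35. 35. 45. 68. 70. 71. 69.]
 [71. 69. 69. 65. 63. 60. nan 69. 69. 70. 70. 69.]]
[[154 152 156 159 158 152 151 154 157 154 151 154 158 158 156 152 151 155
  158 154 155 
[... 1076 characters left out ...]
 155 158 164 155 151
  160 159 156 160 147 128]
 [157 151 152 157 162 169  80  65 139 163 161 156 157 159 167 138 154 159
  159 156 156 161 133 125]
 [151 151 156 159 159 162 122  71  66 120 166 165 166 171 116 101 158 161
  157 154 159 162 138 103]
 [153 154 159 158 156 154 161 125  72  65  61  88  88  52 105 161 162 159
  155 158 158 160 165 167]
 [152 156 159 157 153 152 157 165 147  97  92  90 116 139 162 163 160 156
  157 157 160 157 162 161]
 [155 159 158 154 151 154 158 158 159 163 166 166 165 161 161 160 156 156
  158 159 158 152 161 159]
 [159 158 155 151 153 156 158 155 155 157 158 161 157 158 160 157 155 159
  159 159 154 154 161 159]]
[[ 532.94969194 -153.23977118   70.        ]]
```

Request:
step_arm(plan="0 0 5 -10 45 -6 0; 0 0 5 -20 90 -12 0; 0 0 5 -30 135 -18 0; 0 0 5 -40 180 -24 0; 0 0 5 -50 225 -30 0; 0 0 5 -60 270 -36 0; 0 0 5 -70 315 -42 0; 0 0 5 -75 350 -50 0")

```text
clock: 2.15
eef_pos: [389.3, 195.7, 253.3]
tcp_rot: [-3.142, -0.0, -0.052]
contact_force: [0.6, -1.3, -0.4]
opening: 1.001
grasp_force: 0.0
```

Request:
step_arm(plan="0 0 0 -5 25 -5 0; 0 0 0 -5 25 -5 0; 0 0 0 -5 25 -5 0")

```text
clock: 2.45
eef_pos: [384.9, 219.0, 248.1]
tcp_rot: [3.14, 0.001, -0.051]
contact_force: [0.3, -0.0, -1.7]
opening: 0.999
grasp_force: 0.0
```

```bash
python3 - <<'E'
from h import *
print({k:np.round(v,3) for k,v in r.sense().items() if k in("clock","eef_pos","tcp_rot","qpos")})
im,d,W=cloud("wrist"); save("w2",cv2.resize(im,(784,588))); np.savez("w2.npz",im=im,W=W,d=d)
E
```

```text
{'clock': np.float64(2.45), 'qpos': array([ 5.140e-01,  3.700e-02,  1.973e+00, -1.000e-03,  1.133e+00,
        2.136e+00]), 'eef_pos': array([384.943, 218.964, 248.099]), 'tcp_rot': array([ 3.14e+00,  1.00e-03, -5.10e-02])}
```

View pics/w2.png

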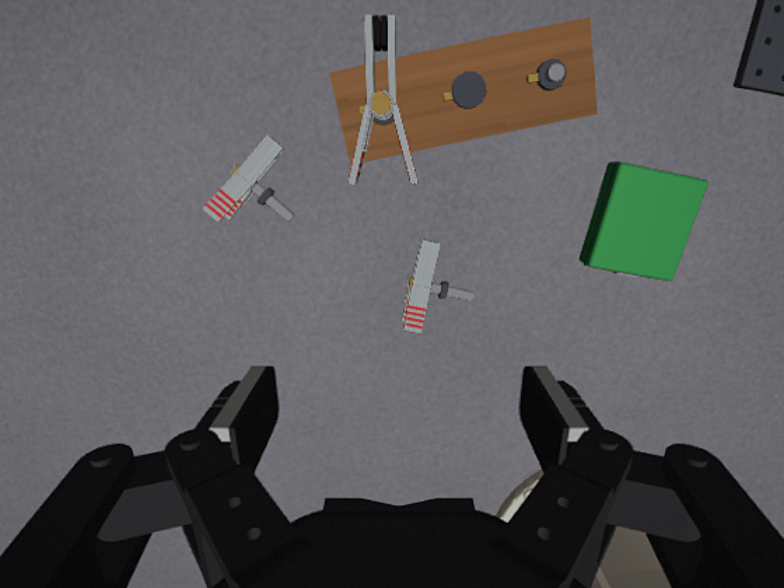

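The clip's brass pivot is at (381,104), its handle ends at (352,183) and (413,183), and its jaw tips at (367,15) and (394,15). The look-alikes lie flat and clear of it.

```bash
python3 - <<'E'
from h import *
z=np.load("w2.npz");W=z["W"];im=z["im"]
m=(W[...,2]>80)&(W[...,2]<100)&(W[...,0]>420)&(W[...,0]<570)&(abs(W[...,1]-220)<50)
P=W[m]; print(m.sum(),np.median(P[:,2]),P.min(0),P.max(0))
for lo in range(435,565,10):
    q=P[(P[:,0]>=lo)&(P[:,0]<lo+10)]
    if len(q): 
        mid=np.median(q[:,1]); L=q[q[:,1]>mid];R=q[q[:,1]<=mid]
        print(lo,len(q),np.round([q[:,1].min(),q[:,1].max(),(q[:,1].min()+q[:,1].max())/2,q[:,2].max()],1))
c=r.get_calibration("wrist")
print(ray("wrist",c,np.array([(381,104),(352,183),(413,183),(367,15),(394,15)])/1.4,88))
hsv=cv2.cvtColor(im,cv2.COLOR_RGB2HSV); b=(hsv[...,0]>15)&(hsv[...,0]<30)&(hsv[...,1]>120)&m; ys,xs=np.nonzero(b); print(len(xs),np.median(W[b],0))
E
```

```text
1817 87.67326441764692 [440.67552777 203.55766436  80.01348078] [549.59721423 251.76305522  94.8868999 ]
435 36 [203.6 251.8 227.7  89.9]
445 116 [203.6 251.7 227.6  89.7]
455 132 [206.2 248.9 227.5  89.6]
465 129 [208.6 245.  226.8  91.7]
475 128 [210.2 242.3 226.3  91.4]
485 248 [213.5 239.5 226.5  93.7]
495 211 [215.5 235.5 225.5  94.9]
505 138 [214.9 235.3 225.1  89.3]
515 135 [214.5 234.8 224.6  89.8]
525 179 [214.8 234.6 224.7  89.5]
535 257 [214.3 234.  224.1  89.9]
545 108 [214.1 232.4 223.3  89.2]
[[494.98224818 225.04178948  88.        ]
 [443.45262842 249.08664696  88.        ]
 [441.16689737 205.50131026  88.        ]
 [549.61969101 230.73057878  88.        ]
 [548.68136278 213.26759455  88.        ]]
169 [495.55925065 225.51221735  90.70664577]
```

Request:
step_arm(plan="0 0 0.7 35 4 -30 0; 0 0 0.7 70 8 -60 0; 0 0 0.7 70 8 -100 0; 0 0 0.7 70 8 -130 0; 0 0 0.7 70 8 -140 0; 0 0 0.7 70 8 -140 0; 0 0 0.7 70 8 -140 0")

```text
clock: 3.2
eef_pos: [455.9, 227.7, 109.9]
tcp_rot: [-3.141, -0.001, -0.04]
contact_force: [0.3, -0.3, 0.5]
opening: 1.003
grasp_force: 0.0
```

```bash
python3 - <<'E'
from h import *
print({k:np.round(v,3) for k,v in r.sense().items() if k in("clock","eef_pos","tcp_rot","qpos","contact_force","qvel")})
im,d,W=cloud("wrist"); save("w3",cv2.resize(im,(784,588))); np.savez("w3.npz",im=im,W=W,d=d)
print(r.sense()["eef_pos"])
E
```

```text
{'clock': np.float64(3.2), 'qpos': array([ 0.46 ,  0.321,  1.978, -0.   ,  0.841,  2.071]), 'qvel': array([ 0.008, -0.017, -0.009, -0.001, -0.001,  0.002]), 'eef_pos': array([455.936, 227.703, 109.904]), 'tcp_rot': array([-3.141e+00, -1.000e-03, -4.000e-02]), 'contact_force': array([ 0.256, -0.282,  0.497])}
[456.14531541 228.05692341 110.27261465]
```

View pics/w3.png

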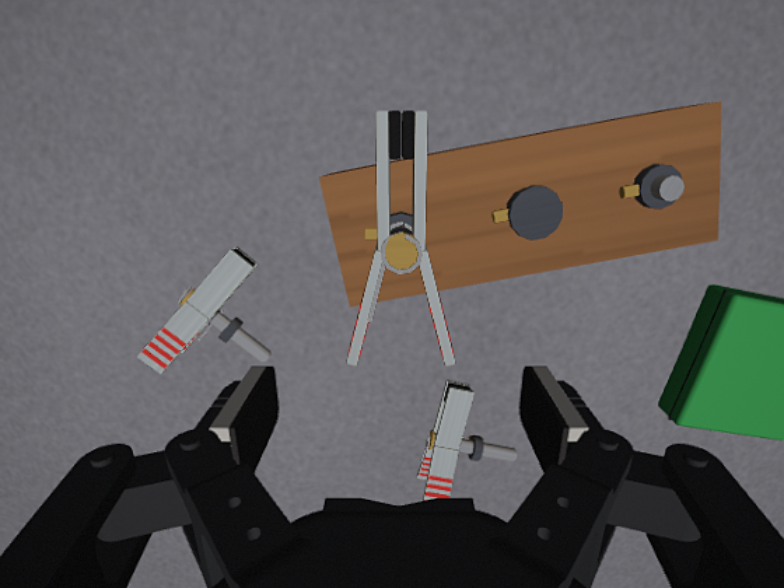

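The clip is centred between the fingers: pivot at (402,252), handle ends at (352,362) and (450,362), finger midline at about 398. Next I go down and squeeze.

Request:
step_arm(plan="0 0 0 -1.5 -0.5 -20 0; 0 0 0 -1.5 -0.5 -40 0; 0 0 0 -1.5 -0.5 -40 60; 0 0 0 -1.5 -0.5 -40 110; 0 0 0 -1.5 -0.5 -40 150; 0 0 0 -1.5 -0.5 -40 200; 0 0 0 -1.5 -0.5 -40 255; 0 0 0 -1.5 -0.5 -40 255", force=50)

```text
clock: 4.05
eef_pos: [453.5, 227.8, 70.4]
tcp_rot: [-3.141, -0.0, -0.039]
contact_force: [-6.5, -0.6, 13.3]
opening: 0.216
grasp_force: 50.2
```

Request:
step_arm(plan="0 0 0 0 0 0 255; 0 0 0 0 0 0 255; 0 0 0 0 0 0 255; 0 0 0 0 0 0 255")

```text
clock: 4.45
eef_pos: [453.5, 227.8, 70.4]
tcp_rot: [-3.141, -0.0, -0.039]
contact_force: [-5.9, -0.5, 13.3]
opening: 0.218
grasp_force: 50.2
```

```bash
python3 - <<'E'
from h import *
print({k:np.round(v,3) for k,v in r.sense().items()})
im,d,W=cloud("wrist"); save("w4",cv2.resize(im,(784,588))); np.savez("w4.npz",im=im,W=W,d=d)
E
```

```text
{'clock': np.float64(4.45), 'qpos': array([4.620e-01, 3.820e-01, 2.006e+00, 1.000e-03, 7.530e-01, 2.071e+00]), 'qvel': array([-0.   ,  0.001, -0.001, -0.001,  0.001,  0.001]), 'joint_efforts': array([ -1.158, -46.412, -23.818,  -0.508,  -1.828,  -0.05 ]), 'eef_pos': array([453.511, 227.81 ,  70.387]), 'tcp_rot': array([-3.141, -0.   , -0.039]), 'contact_force': array([-5.907, -0.454, 13.282]), 'wrist_torque': array([-0.164,  0.991, -0.039]), 'grasp_force': np.float64(50.238), 'opening': np.float64(0.218)}
```

View pics/w4.png

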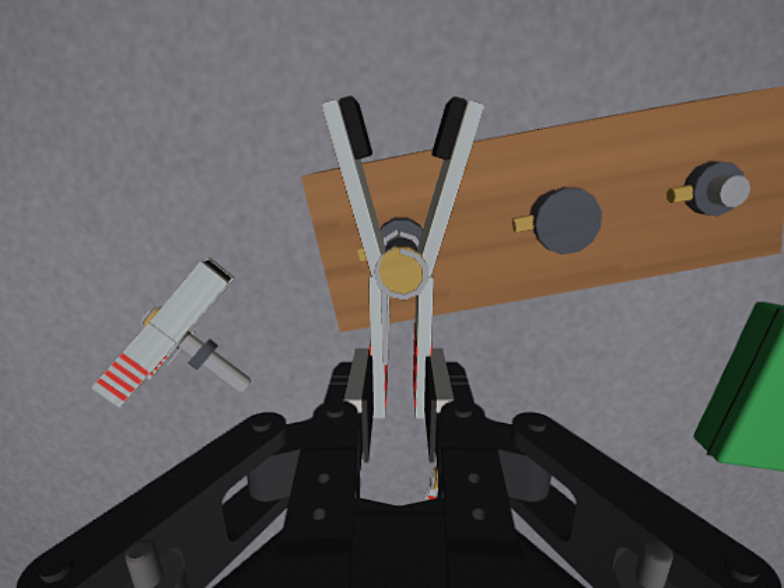

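The jaws are wide open and symmetric: tips at (335,102) and (470,102), pivot at (402,270). The handles lie parallel between the pads.

```bash
cat >> h.py <<'E'
def pivot(im,W,s):
    """brass cap in the tool's levelled frame (dx ahead, dy left) and heights"""
    hsv=cv2.cvtColor(im,cv2.COLOR_RGB2HSV)
    b=((hsv[...,0]>13)&(hsv[...,0]<32)&(hsv[...,1]>110)).astype(np.uint8); b[:,:250]=0; b[:,325:]=0; b[:160]=0;b[230:]=0
    n,l,st,c=cv2.connectedComponentsWithStats(b); k=1+np.argmax(st[1:,4])
    (u,v),rad=cv2.minEnclosingCircle(np.argwhere(l==k)[:,::-1].astype(np.float32))
    P=np.nanmedian(W[l==k],0)
    return (u,v,rad),P,rel(P,s)
def rel(P,s):
    y=s["tcp_rot"][2]; d=np.asarray(P)-s["eef_pos"]
    return np.round([d[0]*np.cos(y)+d[1]*np.sin(y),-d[0]*np.sin(y)+d[1]*np.cos(y),d[2]],1)
E
python3 - <<'E'
from h import *
z=np.load("w4.npz");W=z["W"];im=z["im"];s=r.sense()
(u,v,rad),P,q=pivot(im,W,s); c=r.get_calibration("wrist"); print(u,v,rad,P,q,rel(ray("w",c,[(u,v)],P[2])[0],s))
# lever tops: z between 84 and 92
m=(abs(W[...,2]-88)<4)&(W[...,0]>500)&(W[...,0]<570)&(abs(W[...,1]-226)<45)
Q=np.array([rel(p,s) for p in W[m]])
for lo in range(50,106,6):
    a=Q[(Q[:,0]>=lo)&(Q[:,0]<lo+6)]
    if len(a): print(lo,a[:,1].min(),a[a[:,1]<0,1].max() if (a[:,1]<0).any() else '',a[a[:,1]>0,1].min() if (a[:,1]>0).any() else '',a[:,1].max(),len(a))
print(Q[:,0].max(),np.median(Q[:,2]))
E
```

```text
287.16070556640625 192.19642639160156 16.904035568237305 [495.77550652 226.03111532  90.69129506] [42.3 -0.1 20.3] [43.  -0.9 20.3]
50 -14.5 -8.1 1.4 13.4 328
56 -16.1 -9.6 8.5 14.9 342
62 -18.0 -11.3 10.1 16.5 359
68 -19.4 -13.0 11.8 18.0 376
74 -21.4 -10.9 9.5 19.6 532
80 -23.2 -11.3 9.9 21.3 748
86 -24.1 -13.2 11.5 22.9 785
92 -23.4 -15.0 13.2 22.2 176
94.6 17.3
```

Request:
step_arm(plan="0 0 0 0 0 15 255; 0 0 0 0 0 35 255; 0 0 0 0 0 60 255; 0 0 0 0 0 90 255; 0 0 0 0 0 120 255; 0 0 0 0 0 120 255; 0 0 0 0 0 120 255")

```text
clock: 5.2
eef_pos: [453.8, 227.6, 189.6]
tcp_rot: [-3.14, -0.002, -0.039]
contact_force: [-0.4, -0.5, -1.2]
opening: 0.216
grasp_force: 49.1
```

```bash
python3 - <<'E'
from h import *
s=r.sense();print({k:np.round(v,3) for k,v in s.items() if k in("clock","eef_pos","tcp_rot","contact_force","opening","wrist_torque")})
im,d,W=cloud("wrist"); np.savez("w5.npz",im=im,W=W,d=d)
print(pivot(im,W,s))
im,d,W=cloud("scene"); np.savez("s5.npz",im=im,W=W)
save("s5",cv2.resize(im[130:290,320:500],None,fx=3.6,fy=3.6))
E
```

```text
{'clock': np.float64(5.2), 'eef_pos': array([453.849, 227.626, 189.598]), 'tcp_rot': array([-3.14e+00, -2.00e-03, -3.90e-02]), 'contact_force': array([-0.365, -0.54 , -1.181]), 'wrist_torque': array([0.008, 0.092, 0.022]), 'opening': np.float64(0.216)}
((286.5827331542969, 191.3813018798828, 16.966501235961914), array([496.24838116, 225.87185051, 209.50303965]), array([42.4, -0.1, 19.9]))
```

View pics/s5.png

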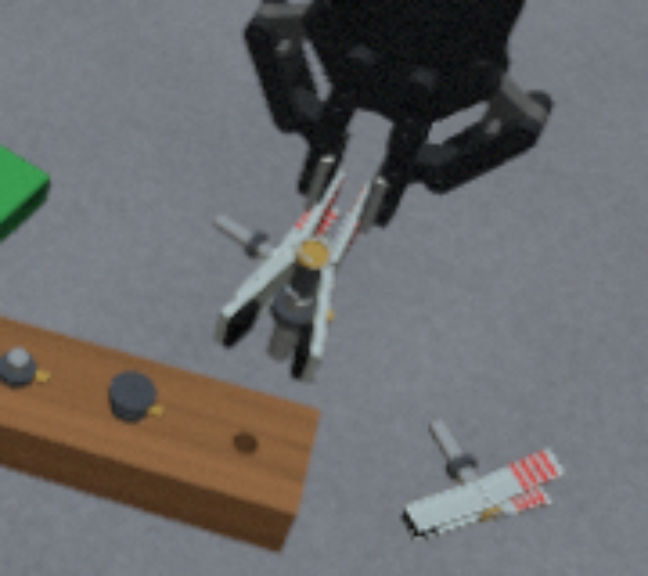

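The clip is held level and fully open, and the rack hole is empty. Next I carry it to beside the holder and measure from there.

Request:
step_arm(plan="0 0 -1 4 -20 20 255; 0 0 -2 10 -60 30 255; 0 0 -3 16 -100 30 255; 0 0 -4 22 -140 30 255; 0 0 -5 28 -180 30 255; 0 0 -6.4 34 -220 30 255; 0 0 -6.4 40 -260 30 255; 0 0 -6.4 46 -290 30 255")

```text
clock: 6.1
eef_pos: [498.6, -64.7, 217.2]
tcp_rot: [3.141, 0.002, -0.151]
contact_force: [0.3, -0.2, -1.6]
opening: 0.221
grasp_force: 49.2
```

Request:
step_arm(plan="0 0 0 0 -13 0 255; 0 0 0 0 -13 0 255; 0 0 0 0 -13 0 255; 0 0 0 0 -13 0 255")

```text
clock: 6.5
eef_pos: [499.1, -74.3, 218.2]
tcp_rot: [-3.141, 0.001, -0.149]
contact_force: [-0.4, 0.9, -1.0]
opening: 0.218
grasp_force: 49.2
```

```bash
python3 - <<'E'
from h import *
s=r.sense();print({k:np.round(v,3) for k,v in s.items() if k in("clock","eef_pos","tcp_rot","contact_force","opening","wrist_torque")})
im,d,W=cloud("wrist"); np.savez("w6.npz",im=im,W=W,d=d); save("w6",cv2.resize(im,(784,588)))
np.save("cal6.npy",r.get_calibration("wrist"),allow_pickle=True)
print(pivot(im,W,s))
m,g=holder(im,W)
P=W[m&np.isfinite(W).all(2)]; print(m.sum(),np.median(P,0),cv2.minAreaRect(P[:,:2].astype(np.float32)))
G=W[g]; G=G[abs(G[:,1]+163)<25]; print(len(G),np.median(G[:,2])); print(cv2.minAreaRect(G[:,:2].astype(np.float32)),cv2.fitLine(G[:,:2].astype(np.float32),cv2.DIST_HUBER,0,.01,.01).ravel())
hole=(W[...,2]<45)&(W[...,2]>20)&(np.hypot(W[...,0]-533,W[...,1]+151)<25)
l=np.argwhere(hole)
print(len(l), l.mean(0) if len(l) else '')
E
```

```text
{'clock': np.float64(6.5), 'eef_pos': array([499.092, -74.332, 218.232]), 'tcp_rot': array([-3.141e+00,  1.000e-03, -1.490e-01]), 'contact_force': array([-0.426,  0.931, -1.048]), 'wrist_torque': array([ 0.062,  0.064, -0.004]), 'opening': np.float64(0.218)}
((286.5827331542969, 191.3813018798828, 16.966501235961914), array([541.06007697, -80.85946614, 237.96483409]), array([42.5, -0.2, 19.7]))
777 [ 533.38441726 -151.87474525   69.6087587 ] ((531.9764404296875, -158.8044891357422), (44.2918815612793, 28.26896095275879), 80.44454956054688)
861 127.24001353979952
((602.3414306640625, -163.01060485839844), (5.4073638916015625, 70.6166763305664), 77.37579345703125) [ 9.7415465e-01 -2.2588214e-01  6.0333820e+02 -1.6234038e+02]
216 [138.41203704 344.36574074]
```

View pics/w6.png

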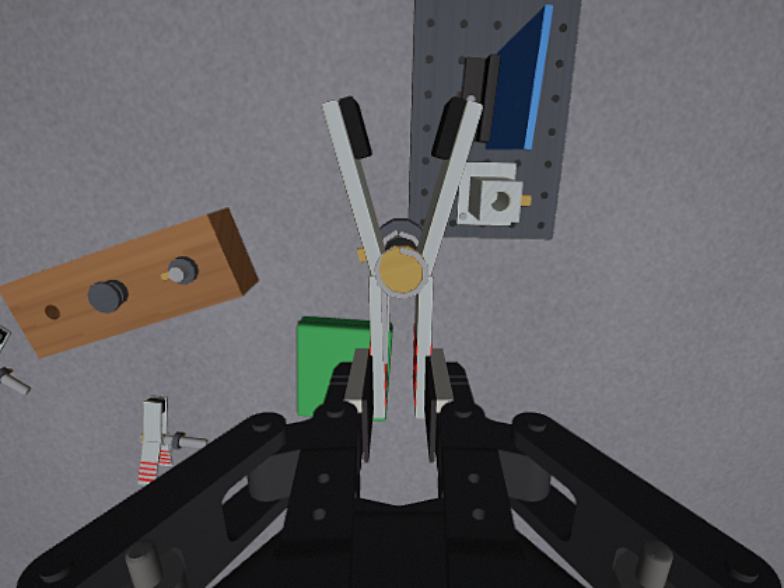

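The hole is at about (501,201) and the glass's top edge runs from (549,6) to (530,149). The clip is clear of both. Next I fit the rim.

```bash
python3 - <<'E'
from h import *
z=np.load("w6.npz");W=z["W"];im=z["im"]; c=np.load("cal6.npy",allow_pickle=True).item()
sub=W[122:166,340:376,2]
# hole = not-top pixels (depth <66) inside pillar top
low=((sub<66)|~np.isfinite(sub)).astype(np.uint8)
n,l,s,ce=cv2.connectedComponentsWithStats(low)
for k in range(1,n):
    if s[k,4]>20: print(s[k],ce[k])
for row in low: print(''.join('.#'[v] for v in row))
t=(abs(W[...,2]-70)<4); t[:,:335]=0; t[:, 385:]=0; t[:110]=0; t[175:]=0
ys,xs=np.nonzero(t); print(xs.min(),xs.max(),ys.min(),ys.max())
P=W[t&(W[...,1]>-172)]; print(cv2.minAreaRect(P[:,:2].astype(np.float32)))
print(ray("w",c,[(357.9,143.6)],70))
E
```

```text
[  0   0  36  44 716] [17.93296089 21.69972067]
[ 11  15  13  14 145] [16.94482759 21.33793103]
####################################
####################################
####################################
####################################
####################################
####################################
####################################
####............................####
####.............................###
####.............................###
####.............................###
####.............................###
####............................####
####.............................###
###..............................###
###............######............###
###...........########...........###
###..........##########..........###
###.........############.........###
###........#############.........###
###......#.#############.........###
###........#############........####
###........#############........####
###........#############........####
###........############.........####
###........###########..........####
##..........#########...........####
##...........########...........####
##..............###..#..........####
##..............................####
##.............................#####
##..........................#..#####
##.............................#####
##.............................#####
##.............................#####
##.............................#####
############.#.................#####
####################################
####################################
####################################
####################################
####################################
####################################
####################################
342 372 129 158
((533.26708984375, -151.137451171875), (28.742061614990234, 28.26896095275879), 80.44454956054688)
[[ 533.44753761 -151.55627909   70.        ]]
```

Request:
step_arm(plan="0 0 0 -2 -20 0 255; 0 0 0 -4 -45 0 255; 0 0 0 -7.4 -69.5 0 255; 0 0 0 -7.4 -69.5 -20 255; 0 0 0 -7.4 -69.5 -45 255; 0 0 0 -7.4 -69.5 -68 255; 0 0 0 -7.4 -69.5 -78 255; 0 0 0 -7.4 -69.5 -78 255")

```text
clock: 7.35
eef_pos: [491.3, -144.1, 139.5]
tcp_rot: [-3.141, 0.003, -0.149]
contact_force: [0.4, -0.2, -0.6]
opening: 0.218
grasp_force: 49.3
```

Request:
step_arm(plan="0 0 0 0 0 0 255; 0 0 0 0 0 0 255")

```text
clock: 7.55
eef_pos: [493.0, -145.0, 141.7]
tcp_rot: [3.141, -0.002, -0.15]
contact_force: [0.6, -0.0, -2.0]
opening: 0.216
grasp_force: 49.3
```

```bash
python3 - <<'E'
from h import *
s=r.sense();print({k:np.round(v,3) for k,v in s.items() if k in("clock","eef_pos","tcp_rot","contact_force","opening","wrist_torque")})
im,d,W=cloud("wrist"); np.savez("w7.npz",im=im,W=W,d=d)
i2,d2,W2=cloud("scene"); np.savez("s7.npz",im=i2,W=W2)
a=cv2.resize(i2[150:270,140:290],(600,480)); b=cv2.resize(im[40:260,180:400],(480,480))[:, :]
save("c7",np.hstack([a[:,:320+0] if 0 else cv2.resize(a,(400,320)),cv2.resize(b,(320,320))]))
E
```

```text
{'clock': np.float64(7.55), 'eef_pos': array([ 492.977, -145.038,  141.744]), 'tcp_rot': array([ 3.141e+00, -2.000e-03, -1.500e-01]), 'contact_force': array([ 0.594, -0.047, -2.036]), 'wrist_torque': array([-0.012,  0.066, -0.059]), 'opening': np.float64(0.216)}
```

View pics/c7.png

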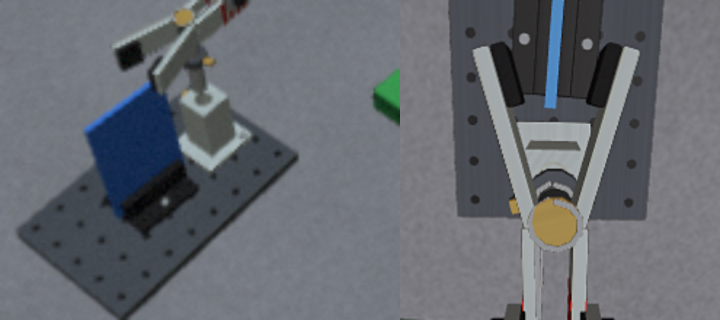

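The post hovers over the hole and the jaws straddle the glass's blue top edge evenly, in both the scene and wrist crops. Next I descend gently.

Request:
step_arm(plan="0 0 0 0 0 -3 255; 0 0 0 0 0 -6 255; 0 0 0 0 0 -9 255; 0 0 0 0 0 -11 255; 0 0 0 0 0 -13 255; 0 0 0 0 0 -15 255")

```text
clock: 8.25
eef_pos: [492.1, -145.1, 125.4]
tcp_rot: [-3.142, 0.0, -0.15]
contact_force: [0.1, -0.3, -1.5]
opening: 0.213
grasp_force: 49.3
```

```bash
python3 - <<'E'
from h import *
for i in range(3):
    s=r.sense();print({k:np.round(v,2) for k,v in s.items() if k in("clock","eef_pos","tcp_rot","contact_force","opening","wrist_torque")}); im,d,W=cloud("wrist")
print(pivot(im,W,s))
E
```

```text
{'clock': np.float64(8.25), 'eef_pos': array([ 492.05, -145.07,  125.37]), 'tcp_rot': array([-3.14,  0.  , -0.15]), 'contact_force': array([ 0.14, -0.32, -1.48]), 'wrist_torque': array([ 0.06,  0.08, -0.01]), 'opening': np.float64(0.21)}
{'clock': np.float64(8.3), 'eef_pos': array([ 491.84, -145.01,  125.06]), 'tcp_rot': array([-3.14,  0.  , -0.15]), 'contact_force': array([-0.14,  0.05, -1.76]), 'wrist_torque': array([ 0.04,  0.08, -0.01]), 'opening': np.float64(0.22)}
{'clock': np.float64(8.35), 'eef_pos': array([ 491.89, -145.01,  125.23]), 'tcp_rot': array([-3.14,  0.  , -0.15]), 'contact_force': array([ 0.  ,  0.17, -1.36]), 'wrist_torque': array([-0.02,  0.05,  0.04]), 'opening': np.float64(0.22)}
((286.5827331542969, 191.3813018798828, 16.966501235961914), array([ 533.87509935, -151.51994017,  144.94726308]), array([42.5, -0.1, 19.7]))
```

The foot is already about 5 mm into the hole with no side force, so I carry on down.

Request:
step_arm(plan="0 0 0 0 0.4 -4 255; 0 0 0 0 0.4 -8 255; 0 0 0 0 0.4 -12 255; 0 0 0 0 0.4 -16 255; 0 0 0 0 0.4 -19 255; 0 0 0 0 0.4 -22 255; 0 0 0 0 0.4 -24 255; 0 0 0 0 0.4 -25 255")

```text
clock: 9.2
eef_pos: [492.0, -144.7, 100.4]
tcp_rot: [-3.142, 0.0, -0.15]
contact_force: [0.3, -0.1, -1.8]
opening: 0.219
grasp_force: 49.3
```

Request:
step_arm(plan="0 0 0 0 0 -1 255; 0 0 0 0 0 -2 255; 0 0 0 0 0 -3 255; 0 0 0 0 0 -3.5 255; 0 0 0 0 0 -4 255; 0 0 0 0 0 -4 255")

```text
clock: 9.8
eef_pos: [492.0, -144.6, 96.8]
tcp_rot: [3.142, 0.0, -0.15]
contact_force: [-2.0, 0.8, 2.9]
opening: 0.212
grasp_force: 49.7
```

Request:
step_arm(plan="0 0 0 0 0 -0.5 255; 0 0 0 0 0 -1 255; 0 0 0 0 0 -1 255; 0 0 0 0 0 -1 255")

```text
clock: 10.2
eef_pos: [491.7, -144.6, 96.3]
tcp_rot: [-3.142, 0.001, -0.15]
contact_force: [-6.2, 0.8, 11.2]
opening: 0.218
grasp_force: 50.6
```

```bash
python3 - <<'E'
from h import *
s=r.sense();print({k:np.round(v,3) for k,v in s.items() if k in("clock","eef_pos","tcp_rot","contact_force","opening","wrist_torque")})
im,d,W=cloud("wrist"); q=pivot(im,W,s); print(q)
# collar vs pillar, glass and jaws in the tool frame
g=(W[...,2]>122)&(W[...,2]<136)&(W[...,0]>555)&(W[...,0]<650)&(abs(W[...,1]+165)<25)
G=W[g];print("glass",len(G),cv2.minAreaRect(G[:,:2].astype(np.float32)),cv2.fitLine(G[:,:2].astype(np.float32),cv2.DIST_HUBER,0,.01,.01).ravel())
Q=np.array([rel(p,s) for p in G]); print("glass y near",[(lo,np.median(Q[(Q[:,0]>=lo)&(Q[:,0]<lo+6),1])) for lo in range(76,106,6)])
m=(abs(W[...,2]-114)<4)&(W[...,0]>555)&(W[...,0]<600)&(abs(W[...,1]+157)<40)
Q=np.array([rel(p,s) for p in W[m]]); print("jaws", [(lo,[f(Q[(Q[:,0]>=lo)&(Q[:,0]<lo+6)&si,1]) for si in(Q[:,1]<0,Q[:,1]>0) for f in(np.min,np.max)]) for lo in range(74,94,6)])
i2,d2,W2=cloud("scene")
a=cv2.resize(i2[150:270,140:290],(500,400),interpolation=cv2.INTER_CUBIC); b=cv2.resize(im[0:240,180:400],(300,327)); b=cv2.copyMakeBorder(b,0,73,0,0,0)
save("c8",np.hstack([a,b]))
E
```

```text
{'clock': np.float64(10.2), 'eef_pos': array([ 491.692, -144.564,   96.287]), 'tcp_rot': array([-3.142e+00,  1.000e-03, -1.500e-01]), 'contact_force': array([-6.233,  0.815, 11.175]), 'wrist_torque': array([0.258, 0.814, 0.048]), 'opening': np.float64(0.218)}
((286.8999938964844, 192.0142822265625, 17.115140914916992), array([ 533.45535975, -151.08159705,  116.78226935]), array([42.3, -0.2, 20.5]))
glass 1275 ((586.5637817382812, -159.43777465820312), (4.066860675811768, 37.73463439941406), 76.81434631347656) [ 9.7356749e-01 -2.2839953e-01  5.8731866e+02 -1.5962866e+02]
glass y near [(76, np.float64(0.9)), (82, np.float64(0.5)), (88, np.float64(-0.2)), (94, np.float64(-0.6)), (100, np.float64(-0.9))]
jaws [(74, [np.float64(-21.0), np.float64(-10.9), np.float64(9.6), np.float64(20.0)]), (80, [np.float64(-22.7), np.float64(-11.4), np.float64(10.0), np.float64(21.5)]), (86, [np.float64(-24.2), np.float64(-13.1), np.float64(11.7), np.float64(22.5)]), (92, [np.float64(-23.5), np.float64(-14.7), np.float64(13.3), np.float64(22.5)])]
```

View pics/c8.png

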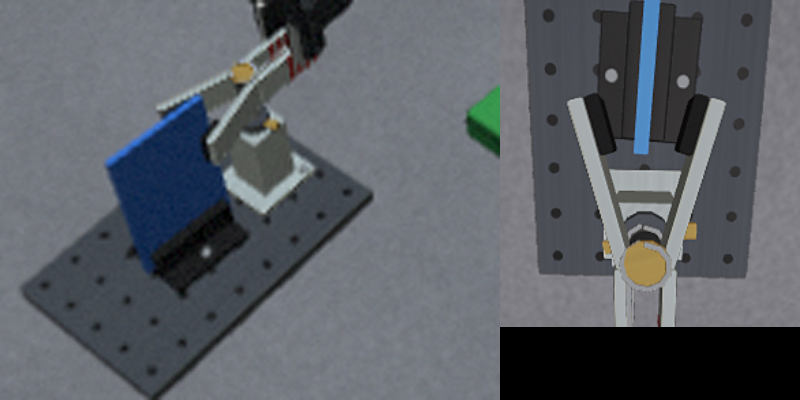

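The clip is seated: the cap is at 116.8 mm against 116.7 expected, with a firm stop at about 11 N. The glass has not moved and sits midway, with about 8–9 mm clear on each side.

```bash
python3 -c "
from rig import r
print(r.sign_off())"
```

```text
the job is handed in; nothing more can be done
None
```

The job is handed in: the clip is seated on its collar in the post holder, and the gripper still holds its jaws fully open round the near edge of the glass, about 8 mm clear on each side and not touching it.

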